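Release the charged battery from the dock and put it in the kit tray

TASK

Pack the drill battery for the job: take the wood offcut out of the red kit tray and lay it flat on the bare worktop, then tip the orange catch on the charging dock right over so that its hook swings clear, press the battery down until it is released and springs up, grasp it and set it gently down flat in the tray. Leave the glue bottle, tape measure and blue box as they stand.

Things in the scene. Friction and masses are not known exactly. Their poses are not given: they have to be found in the camera images.
- dock: Grey charging dock, fixed, 163 x 102 mm, 78 mm high, with a low foot under the catch (24 mm high, 76 mm wide). Origin on the worktop under the centre of the battery well (116 x 76 mm); x along its length: lamps' end at x = -88 mm, catch end at 75 mm, foot's end at 128 mm; y across it, sides at +-51 mm; z up.
- battery: Black cordless-tool battery, about 0.42 kg. Origin: centre of its underside, z up. Lower body 108 mm long (y), 68 mm wide (x; 71 over mouldings), up to z = 36 mm; above it a narrower block 56 mm wide (x = +-28 mm), y = -49 to +41 mm, up to the flat top at z = 57 mm: grasp this block across its 56 mm. It starts down in the well, battery y along dock -x.
- battery_top (a point): Middle of the battery's flat top (57 mm above its underside), where to press; axes as the battery. At the start it is level with the dock's top, so the battery cannot be grasped. Pressed 5 to 6 mm down (10 to 15 N) and let go, it is unlatched; a spring lifts it 44 mm within about a second. It then stands loose on the spring cradle and lifts straight up out.
- cradle (a joint): Height of the spring cradle under the battery, m: 0 latched (start), negative when pressed in, down to -0.008 at the stop, about +0.044 when sprung out. It does not latch again.
- catch (a joint): Angle of the orange catch, rad. 0 (start): its hook lies 2 mm over the battery's end, in to dock x = 38 mm, and keeps the battery from rising. 0.9: tipped fully over, hook clear. Pivot along dock y at dock x = 70, z = 63 mm. An over-centre rocker: sprung to both ends, past 0.45 it snaps over by itself and stays.
- paddle (a point): Point to press, on top of the catch's ridged orange paddle (26 mm wide, 58 mm long, points to dock +x). At catch 0: dock x = 109 mm, z = 86 mm, the paddle rising outward at 0.5 rad; at catch 0.9: x = 111 mm, z = 49 mm. It moves almost straight down; 8 to 15 N tips it.
- tray: Shallow red kit tray with a black rubber floor, fixed to the worktop, 138 x 100 mm outside, rim 16 mm high and 4 mm thick; inside 130 x 92 mm, floor 6 mm above the worktop. Origin under its centre on the worktop, x along its length, z up. The battery fits lengthwise (either way round) with 11 mm to spare on each side, only without the offcut.
- offcut: Pale wood offcut, 34 x 70 x 30 mm, origin at the centre of its underside, long axis y, z up. At the start it lies on the tray's floor at any yaw.
- glue: Standing glue bottle with a green label, 48 x 72 mm, 206 mm high, loose; origin at the centre of its underside.
- measure: Yellow tape measure, 44 x 81 x 68 mm high, long axis y, loose; origin at the centre of its underside.
- box: Small blue cardboard box, 52 x 72 x 44 mm high, long axis y, loose; origin at the centre of its underside. (A wall shelf hangs less than 0.6 m above the back of the worktop, from about x = 0.63 m on, left of y = 0.05 m: keep the arm low there.)
Things that resemble listed ones, but are neither listed nor needed, are in the scene too. Of the things that look like the battery, the larger one is meant.

How it is judged (in metres and radians):
On the way, in this order (a step that is already met when the one before it is completed fails the run):
1. The offcut is out of the tray and lies on the worktop (height (world z) of offcut below 0.004 m and angle between offcut's own z axis and vertical below 0.1 rad and contact force between the fingers and offcut below 0.1 N), for 0.2 s.
2. The catch has been tipped over past its centre, clear of the battery, with the battery still down in the dock (value of joint catch above 0.7 rad and value of joint cradle below 0.01 m), for 0.1 s.
3. The battery has been pressed and has sprung up in the dock (value of joint cradle above 0.032 m and horizontal distance between battery and dock below 0.02 m), for 0.1 s.
At the end, for the whole second after the job is handed in: The battery lies still and flat in the tray (underside under 10 mm above the worktop, tilt under 0.08 rad, within 20 mm of the tray's centre); the offcut lies still and flat on the worktop (underside under 4 mm up, tilt under 0.1 rad); the catch is still tipped over (above 0.7 rad) (horizontal distance between battery and tray below 0.02 m and height (world z) of battery below 0.01 m and angle between battery's own z axis and vertical below 0.08 rad and linear speed of each of battery, offcut below 0.02 m/s and height (world z) of offcut below 0.004 m and angle between offcut's own z axis and vertical below 0.1 rad and value of joint catch above 0.7 rad); the robot touches nothing.
It fails at once if The glue bottle is tipped (over 0.3 rad) or shifted by more than 40 mm (angle between glue's own z axis and vertical above 0.3 rad or distance of glue from where it was at the start of the episode above 0.04 m).
It fails at once if The tape measure is tipped (over 0.3 rad) or shifted by more than 40 mm (angle between measure's own z axis and vertical above 0.3 rad or distance of measure from where it was at the start of the episode above 0.04 m).
It fails at once if The blue box is tipped (over 0.3 rad) or shifted by more than 40 mm (angle between box's own z axis and vertical above 0.3 rad or distance of box from where it was at the start of the episode above 0.04 m).
It fails at once if The battery comes down into the tray at over 0.5 m/s, as when dropped (horizontal distance between battery and tray below 0.08 m and height (world z) of battery below 0.03 m and linear speed of battery above 0.5 m/s).
It also fails if it takes over 70 s, if anything falls off the work surface, if the arm or the gripper's body presses on something with over 40 N, if the wrist force passes 120 N, or if a joint passes its speed limit or range.

ROBOT

A 6-joint arm with a two-finger parallel gripper is mounted at the origin on a cart in front of the work surface, level with it; the furniture and walls round the work are solid. World frame = base frame: x ahead of the robot, y to its left, z up, the work surface at z = 0. Lengths are in m, angles in degrees, forces in N, time in s.
With the tool pointing down it reaches from about 0.3 to 0.875 m from the base axis. Payload 6.4 kg.
Tool frame: the origin (TCP) lies at the very end of the fingers, on their centre line; the grasp point (between the pads) lies 19 mm behind it; z points along the fingers, y is the line along which they close (so a half turn about z gives the same grasp; the last joint's range is limited). The gripper opens to 85 mm and grips with 20 to 120 N. Pads are 22 mm wide; open, the fingers measure 114 mm over their backs; the gripper's body (76 mm by 85 mm) begins 54 mm behind the grasp point. The pads swing forward as they close: fully open they stand 13 mm farther back than shut.
Start: joints at [-82.58, 10.359, 92.074, -0, 77.567, -11.82], TCP at [0.189, -0.543, 0.231] pointing down, gripper open.
Joint ranges: [-171.53, 171.53], [-51.25, 118.39], [17.06, 147.69], [-65.23, 245.23], [0, 150.52], [-178.68, 178.68]. Speed limits (degrees/s): [147.25, 147.25, 172.46, 180, 180, 180].

INTERFACE

Orientations are given as a 3x3 rotation matrix whose columns are the frame's x, y, z axes.
In Python, from workcell import status, viewer, order gives the robot as it stands. The module is installed in compiled form; this text tells all that it offers.
- The arm moves only by the tool apply_moves, never from a script. Its arguments are lists of equal length, an entry for each row: "delta_pos": the shift along the tool's x, y, z in mm, a list of three; "dr": the turn, a rotation vector about the tool's x, y, z in degrees, a list of three; "fingers": the closure, from 0 (fully open) to 1 (shut). A call has 1 to 12 rows; each row is the pose to reach, as a shift and turn from the pose commanded when the call began, along the tool's axes at that moment; what a row does not reach only later rows make up. A row lasts 1/12 s, in which the tool goes at most 41.7 mm and 7.16 degrees, less where a joint would pass 70% of its speed; a pose out of reach is approached as far as the arm can. A call with a gripper value outside its range is refused whole. The fingers move at their own pace and stop on an object; "squeeze" is the grip in N (left out, the last holds). Time passes only in rows, so rows that repeat a pose let the fingers close. It gives the time, the measured TCP pose, the force, the opening and the grip force at its end, in the units of the state.
- status.read_state(): the state, without advancing time (a new reading comes with each control period).
- viewer.capture(name): name is "scene" or "side" or "wrist"; returns the picture (420x560x3 uint8, blue, green, red); there is no depth.
- viewer.calibration(name): a dict with "mtx" (3x3 intrinsics, pixels), "T" (4x4, takes a point from camera to world coordinates). Camera axes: x right, y up, looking along -z (the intrinsics and any distortion apply to the point x, -y, -z); pixel columns grow to the right and rows downward; lengths in m; the calibration is good to about 2 mm. The wrist camera is an equidistant fisheye: a pixel r from the principal point sees the ray r / f radians off the axis. A picture is of the moment at which its call begins: read the wrist's pose just before it. calibration takes no time and is no camera call; for the wrist camera it gives the pose at the moment of the call.
- order.hand_in(): hands the job in; it is judged then, once.
The state is a dict: "time": time; "q": joint angles; "dq": joint speeds; "tau": joint torques, N m; "eef_pos": TCP position; "eef_rot": TCP orientation; "ft_force": force on the tool from outside, world axes, zero at the start; "torque": the same for the moment, N m; "width": finger opening in m; "gripper_force": force on a finger pad.
Only numpy, scipy, OpenCV 4.12 (cv2) and the standard library are available. Lean on these libraries where they do the work, as an engineer would, in place of code of your own. Each camera call takes 0.05 s, during which the arm holds its last target. There are 200 camera calls.

## Working session

There is one attempt and no reset: what is moved stays moved. The work goes in short steps, Python scripts to look and compute and a tool call to move; the robot and the scene stay as the last step left them, time stands still between calls to the robot, and variables do not carry over. Pictures are saved under pics/ and viewed, at most 10 in all, crops included, and the job is handed in when it is done.

Besides the shell and the picture viewer there is one more tool, called after "Call:" as name(argument=value, ...), one argument or row to a line, values as JSON. apply_moves: Moves the arm, as the interface text tells. Its arguments: {"type":"object","properties":{"delta_pos":{"type":"array"},"dr":{"type":"array"},"fingers":{"type":"array"},"squeeze":{"type":"number"}},"required":["delta_pos","dr","fingers"]}

```bash
mkdir -p pics; cat > h.py <<'E'
import numpy as np, cv2
from workcell import status, viewer, order
def snap(n,f):
    c=viewer.calibration(n); im=viewer.capture(n); cv2.imwrite(f'pics/{f}.png',im); np.savez(f'pics/{f}.npz',K=c['mtx'],T=c['T']); return im
def ray(f,u,v):
    d=np.load(f'pics/{f}.npz');K,T=d['K'],d['T']
    a=(u-K[0,2])/K[0,0];b=(v-K[1,2])/K[1,1]
    if 'wrist' in f:
        r=np.hypot(a,b);s=np.sin(r)/r if r>0 else 1;p=np.array([a*s,-b*s,-np.cos(r)])
    else: p=np.array([a,-b,-1])
    return T[:3,3],T[:3,:3]@p
def at(f,u,v,z):
    o,d=ray(f,u,v);return (o+d*(z-o[2])/d[2])
def proj(f,P):
    d=np.load(f'pics/{f}.npz');K,T=d['K'],d['T'];p=T[:3,:3].T@(np.array(P)-T[:3,3]);a=np.array([p[0],-p[1],-p[2]])
    if 'wrist' in f:
        h=np.hypot(a[0],a[1]);t=np.arctan2(h,a[2]);x=a[:2]/max(h,1e-9)*t
    else:x=a[:2]/a[2]
    return x*[K[0,0],K[1,1]]+K[:2,2]
E
python3 - <<'E'
from h import *
a=snap('scene','scene1');b=snap('side','side1');c=snap('wrist','wrist1')
cv2.imwrite('pics/s1.png',cv2.resize(a,(800,600)));cv2.imwrite('pics/d1.png',cv2.resize(b,(800,600)))
for n in('scene','side','wrist'):
    k=viewer.calibration(n);print(k['mtx'].round(1).tolist(),k['T'].round(3).tolist(),[x for x in k])
s=status.read_state();print(s)
E
```

```text
[[538.7, 0.0, 281.0], [0.0, 538.7, 212.5], [0.0, 0.0, 1.0]] [[-0.583, 0.613, -0.533, -0.1], [-0.812, -0.437, 0.386, 0.645], [0.004, 0.659, 0.752, 0.984], [0.0, 0.0, 0.0, 1.0]] ['mtx', 'T']
[[441.5, 0.0, 283.1], [0.0, 441.5, 206.6], [0.0, 0.0, 1.0]] [[-0.999, -0.031, 0.023, 0.548], [0.036, -0.514, 0.857, 1.103], [-0.015, 0.857, 0.515, 0.604], [0.0, 0.0, 0.0, 1.0]] ['mtx', 'T']
[[325.2, 0.0, 282.3], [0.0, 325.2, 208.5], [0.0, 0.0, 1.0]] [[0.331, 0.898, 0.292, 0.263], [-0.944, 0.315, 0.1, -0.515], [-0.002, -0.308, 0.951, 0.373], [0.0, 0.0, 0.0, 1.0]] ['mtx', 'T']
{'time': 0.15, 'q': array([-8.25786850e+01,  1.03929664e+01,  9.21178817e+01,  3.34718058e-04,
        7.75665049e+01, -1.18190436e+01]), 'dq': array([ 0.00400374, -0.16290362,  0.00049412, -0.04001015,  0.04845425,
       -0.09749919]), 'tau': array([ 1.14266688e-03, -4.45265079e+01, -3.51694322e+01, -1.91098457e-04,
        5.94595229e-03,  3.67301880e-06]), 'eef_pos': array([ 0.18945479, -0.54245507,  0.23058793]), 'eef_rot': array([[ 9.44144925e-01,  3.29530472e-01, -1.68723368e-04],
       [ 3.29530394e-01, -9.44144017e-01,  1.33949277e-03],
       [ 2.82104527e-04, -1.32027478e-03, -9.99999089e-01]]), 'ft_force': array([ 0.4162495 , -0.21877425, -0.38718235]), 'torque': array([-0.00283941, -0.02990333,  0.00616743]), 'gripper_force': 0.0, 'width': 0.08504485747697335}
```

View pics/s1.png

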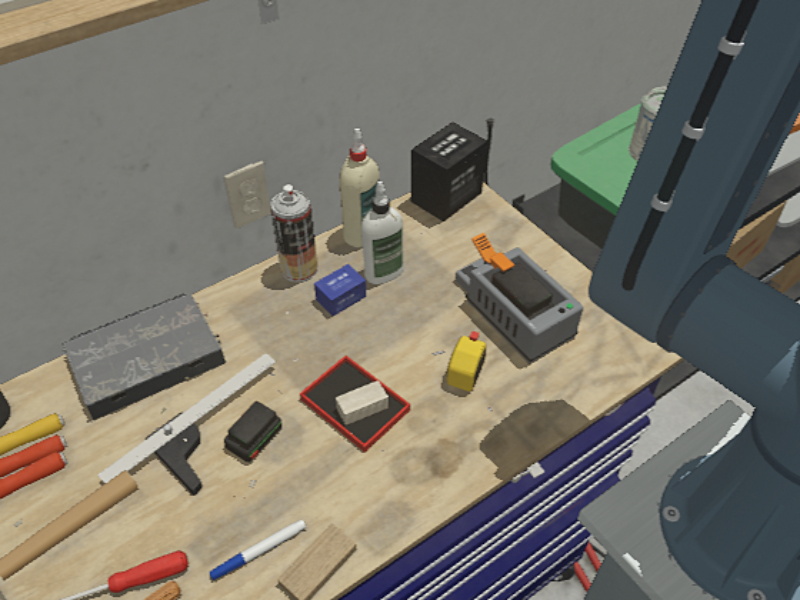

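View pics/d1.png

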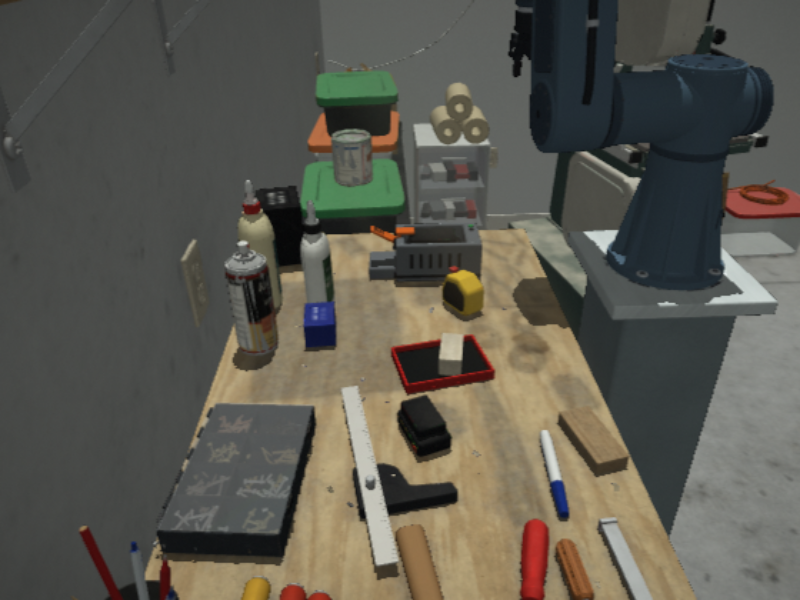

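The scene picture (800x600) shows several lookalikes:
- **Offcut:** the pale block in the tray at (362,402). The brown block at (318,562) is outside the tray, so it is not the one meant.
- **Battery:** the larger black one, in the dock at (523,286). The smaller one at (253,430) is a decoy.
- **Glue:** the white bottle with the green label at (384,240), not the cream one at (360,200).

I'll confirm these in one enlarged crop.

```bash
python3 - <<'E'
from h import *
a=cv2.imread('pics/scene1.png')
# x 205..290,y245..320 tray ; x 310..410,y160..255 dock
t=cv2.resize(a[245:320,205:305],None,fx=4,fy=4,interpolation=cv2.INTER_CUBIC)
d=cv2.resize(a[160:255,312:412],None,fx=4,fy=4,interpolation=cv2.INTER_CUBIC)
o=np.zeros((380,800,3),np.uint8);o[:300,:400]=t;o[:,400:]=d
cv2.imwrite('pics/c1.png',o)
E
```

```text
(no output)
```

View pics/c1.png

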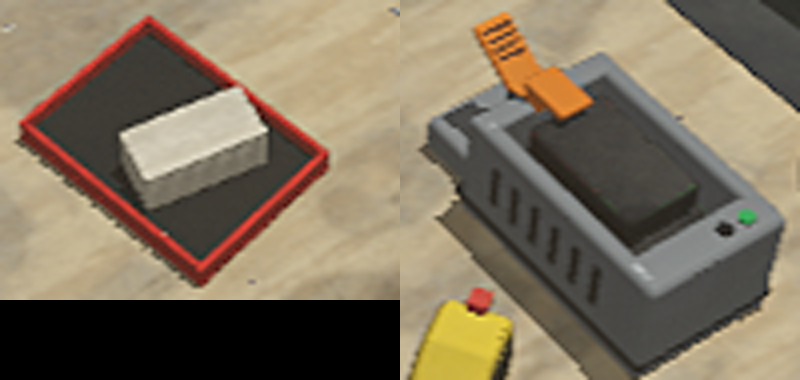

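The crop confirms the offcut in the red tray, and the dock with its orange catch and large battery. Tray rim corners are at crop (150,16), (22,125), (203,275), (328,155); dock top corners at (783,220), (645,297), (473,110), (605,55).

```bash
python3 - <<'E'
from h import *
T=lambda u,v,z:at('scene1',205+u/4-.4,245+v/4-.4,z)[:2]
D=lambda u,v,z:at('scene1',312+(u-400)/4-.4,160+v/4-.4,z)[:2]
def rep(n,P):
    P=np.array(P);print(n,P.mean(0).round(4),'corners',P.round(3).tolist(),'edges',[(round(float(np.linalg.norm(P[i]-P[i-1])),3),round(float(np.degrees(np.arctan2(*(P[i]-P[i-1])[::-1]))),1)) for i in range(4)])
rep('tray',[T(*p,.016) for p in[(150,16),(22,125),(203,273),(328,155)]])
rep('offcut',[T(*p,.036) for p in[(120,133),(238,87),(267,127),(142,180)]])
rep('dock',[D(*p,.078) for p in[(783,220),(645,297),(473,110),(605,55)]])
for n,u,v,z in[('measure top',468,347,.068),('measure base',460,390,0),('box top',340,280,.044),('glue base',384,275,0),('glue tip',381,185,.206),('cream base',358,240,0),('can base',298,272,0),('small bat',253,425,.04),('radio',443,205,0)]:
    print(n,at('scene1',u*.7,v*.7,z)[:2].round(3))
E
```

```text
tray [0.4722 0.3165] corners [[0.55, 0.282], [0.528, 0.379], [0.395, 0.35], [0.416, 0.255]] edges [(0.136, 11.3), (0.099, 102.8), (0.136, -167.8), (0.097, -77.5)]
offcut [0.4592 0.313 ] corners [[0.48, 0.345], [0.469, 0.277], [0.438, 0.279], [0.449, 0.351]] edges [(0.032, -11.6), (0.069, -99.8), (0.03, 175.9), (0.073, 81.6)]
dock [ 0.4558 -0.0012] corners [[0.374, -0.047], [0.378, 0.053], [0.541, 0.041], [0.53, -0.052]] edges [(0.156, 177.8), (0.1, 88.0), (0.163, -4.5), (0.094, -96.3)]
measure top [0.421 0.143]
measure base [0.401 0.169]
box top [0.669 0.215]
glue base [0.67  0.125]
glue tip [0.669 0.128]
cream base [0.77  0.114]
can base [0.764 0.245]
small bat [0.505 0.468]
radio [ 0.756 -0.072]
```

Call:
apply_moves(
  delta_pos=[
    [536,-719,30],
    [536,-719,30],
    [536,-719,30],
    [536,-719,30],
    [536,-719,30],
    [536,-719,30],
    [536,-719,30],
    [536,-719,30],
    [536,-719,30],
    [536,-719,30],
    [536,-719,30],
    [536,-719,30],
  ],
  dr=[
    [0,0,-63],
    [0,0,-63],
    [0,0,-63],
    [0,0,-63],
    [0,0,-63],
    [0,0,-63],
    [0,0,-63],
    [0,0,-63],
    [0,0,-63],
    [0,0,-63],
    [0,0,-63],
    [0,0,-63],
  ],
  fingers=[0,0,0,0,0,0,0,0,0.2,0.2,0.2,0.2],
  squeeze=40,
)

```text
time: 1.15
eef_pos: [0.3394, -0.0643, 0.2147]
eef_rot: [[0.136, 0.991, 0.001], [0.991, -0.136, -0.001], [-0.0, 0.001, -1.0]]
ft_force: [0.9, -0.7, -0.0]
width: 0.0681
gripper_force: 0.0
```

```bash
cat >> h.py <<'E'
def go(x,y,z,yaw):
    "tool delta (mm) and turn (deg, tool z) to TCP x,y,z with tool y at yaw deg (mod 180), tool down"
    s=status.read_state();R=s['eef_rot'];p=s['eef_pos']
    from scipy.spatial.transform import Rotation as Ro
    out=[]
    for k in(0,180):
        t=np.radians(yaw+k);Y=np.array([np.cos(t),np.sin(t),0]);Z=np.array([0,0,-1.]);X=np.cross(Y,Z)
        out.append(Ro.from_matrix(R.T@np.c_[X,Y,Z]).as_rotvec(degrees=True).round(2))
    print('t',round(s['time'],2),'at',p.round(4),'yaw',round(float(np.degrees(np.arctan2(R[1,1],R[0,1]))),1),'d',(R.T@(np.array([x,y,z])-p)*1000).round(1),'dr',out,'q',s['q'].round(0),'w',round(s['width'],4))
E
python3 -c "
from h import *
go(.459,.313,.2,-8)"
```

```text
t 1.15 at [ 0.3394 -0.0643  0.2147] yaw -7.8 d [390.   67.2  14.6] dr [array([0.07, 0.02, 0.2 ]), array([-4.000e-02,  1.000e-01, -1.798e+02])] q [-31. -22. 123.   0.  78. -23.] w 0.0681
```

Call:
apply_moves(
  delta_pos=[
    [390,67,15],
    [390,67,15],
    [390,67,15],
    [390,67,15],
    [390,67,15],
    [390,67,15],
    [390,67,15],
    [390,67,15],
    [390,67,15],
    [390,67,15],
    [390,67,15],
    [390,67,15],
  ],
  dr=[
    [0,0,0],
    [0,0,0],
    [0,0,0],
    [0,0,0],
    [0,0,0],
    [0,0,0],
    [0,0,0],
    [0,0,0],
    [0,0,0],
    [0,0,0],
    [0,0,0],
    [0,0,0],
  ],
  fingers=[0.3,0.3,0.3,0.3,0.3,0.3,0.3,0.3,0.3,0.3,0.3,0.3],
)

```text
time: 2.15
eef_pos: [0.458, 0.3119, 0.1987]
eef_rot: [[0.133, 0.991, -0.001], [0.991, -0.133, -0.001], [-0.001, -0.001, -1.0]]
ft_force: [0.1, -0.6, -0.2]
width: 0.06
gripper_force: 0.0
```

```bash
python3 -c "
from h import *
go(.459,.313,.01,-8)
a=snap('wrist','wrist2');cv2.imwrite('pics/w2.png',cv2.resize(a,(800,600)))"
```

```text
t 2.15 at [0.458  0.3119 0.1987] yaw -7.6 d [  1.4   1.1 188.7] dr [array([-0.08,  0.06,  0.37]), array([-9.0000e-02, -1.2000e-01, -1.7963e+02])] q [22. 10. 97. -0. 74. 30.] w 0.06
```

View pics/w2.png

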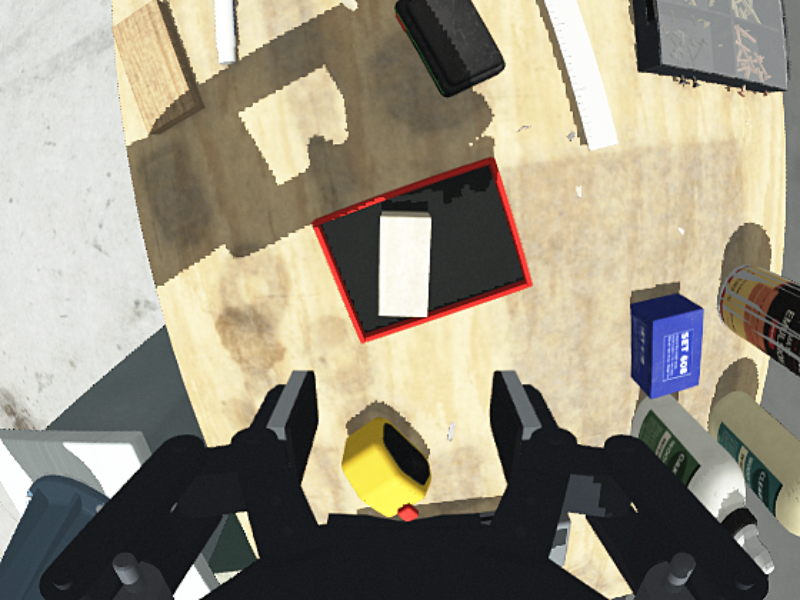

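The wrist view shows the offcut top at (381,211), (432,213), (428,318), (379,315), and the tray rim corners at (314,223), (494,158), (532,285), (363,342).

```bash
python3 - <<'E'
from h import *
for n,z,P in[('off',.036,[(381,211),(432,213),(428,318),(379,315)]),('tray',.016,[(314,223),(494,158),(532,285),(363,342)]),('measure',.068,[(345,470),(375,420),(430,470),(400,515)]),('box',.044,[(633,310),(690,297),(703,330),(650,396)])]:
    Q=np.array([at('wrist2',u*.7,v*.7,z)[:2] for u,v in P])
    print(n,Q.mean(0).round(4),[(round(float(np.linalg.norm(Q[i]-Q[i-1])),3),round(float(np.degrees(np.arctan2(*(Q[i]-Q[i-1])[::-1]))),1)) for i in range(4)])
E
```

```text
off [0.4581 0.3163] [(0.073, 80.6), (0.034, -9.8), (0.074, -98.8), (0.034, 168.7)]
tray [0.4735 0.3183] [(0.097, 102.2), (0.135, 12.5), (0.098, -77.9), (0.135, -167.8)]
measure [0.4262 0.1717] [(0.062, 123.4), (0.052, 55.0), (0.06, -56.4), (0.053, -122.7)]
box [0.6569 0.2392] [(0.082, 105.7), (0.052, 3.6), (0.035, -61.5), (0.07, -132.1)]
```

Call:
apply_moves(
  delta_pos=[
    [3,0,35],
    [3,0,75],
    [3,0,115],
    [3,0,145],
    [3,0,170],
    [3,0,187],
    [3,0,187],
    [3,0,187],
    [3,0,187],
    [3,0,187],
    [3,0,187],
    [3,0,187],
  ],
  dr=[
    [0,0,2],
    [0,0,2],
    [0,0,2],
    [0,0,2],
    [0,0,2],
    [0,0,2],
    [0,0,2],
    [0,0,2],
    [0,0,2],
    [0,0,2],
    [0,0,2],
    [0,0,2],
  ],
  fingers=[0.3,0.3,0.3,0.3,0.3,0.3,0.3,0.9,0.9,0.9,0.9,0.9],
  squeeze=40,
)

```text
time: 3.2
eef_pos: [0.4603, 0.3145, 0.0145]
eef_rot: [[0.17, 0.986, 0.003], [0.986, -0.17, 0.001], [0.001, 0.003, -1.0]]
ft_force: [0.4, -2.2, 8.0]
width: 0.0332
gripper_force: 41.4
```

Call:
apply_moves(
  delta_pos=[
    [0,0,-10],
    [0,0,-40],
    [0,0,-80],
    [-30,20,-100],
    [-55,45,-100],
    [-80,65,-100],
    [-105,85,-100],
    [-120,97,-100],
    [-129,103,-100],
    [-129,103,-100],
    [-129,103,-100],
    [-129,103,-100],
  ],
  dr=[
    [0,0,0],
    [0,0,0],
    [0,0,0],
    [0,0,0],
    [0,0,0],
    [0,0,0],
    [0,0,0],
    [0,0,0],
    [0,0,0],
    [0,0,0],
    [0,0,0],
    [0,0,0],
  ],
  fingers=[0.9,0.9,0.9,0.9,0.9,0.9,0.9,0.9,0.9,0.9,0.9,0.9],
)

```text
time: 4.2
eef_pos: [0.5377, 0.1706, 0.1126]
eef_rot: [[0.169, 0.986, -0.001], [0.986, -0.169, 0.0], [0.0, -0.001, -1.0]]
ft_force: [-0.4, -0.7, -0.2]
width: 0.0331
gripper_force: 40.5
```

```bash
python3 -c "
from h import *
go(.54,.17,.010,-9.8)
a=snap('wrist','wrist3');b=snap('scene','scene3');cv2.imwrite('pics/w3.png',np.hstack([cv2.resize(a,(400,300)),cv2.resize(b,(400,300))]))"
```

```text
t 4.2 at [0.5377 0.1706 0.1126] yaw -9.7 d [ -0.3   2.4 102.5] dr [array([-0.04, -0.02,  0.09]), array([ 3.0000e-02, -7.0000e-02, -1.7991e+02])] q [ 6. 17. 99.  0. 64. 15.] w 0.0331
```

View pics/w3.png

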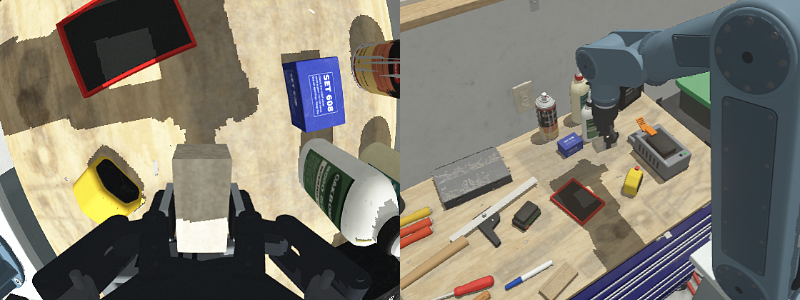

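The wrist half shows the offcut held between the pads around (200,195) and the tray empty; I'll check its tilt by projecting the expected edges.

```bash
python3 - <<'E'
from h import *
s=status.read_state();R=s['eef_rot'];p=s['eef_pos']
for x in(-35,35):
  for z in(-21.5,8.5):
    print(x,z,[(proj('wrist3',p+R@(np.array([x,y,z])/1000))/1.4).round(0).tolist() for y in(-17,17)])
a=cv2.imread('pics/wrist3.png')[180:380,200:360];cv2.imwrite('pics/w3c.png',cv2.resize(a,None,fx=3,fy=3))
E
```

```text
-35 -21.5 [[179.0, 253.0], [228.0, 253.0]]
-35 8.5 [[182.0, 228.0], [225.0, 228.0]]
35 -21.5 [[174.0, 159.0], [235.0, 159.0]]
35 8.5 [[179.0, 144.0], [229.0, 144.0]]
```

View pics/w3c.png

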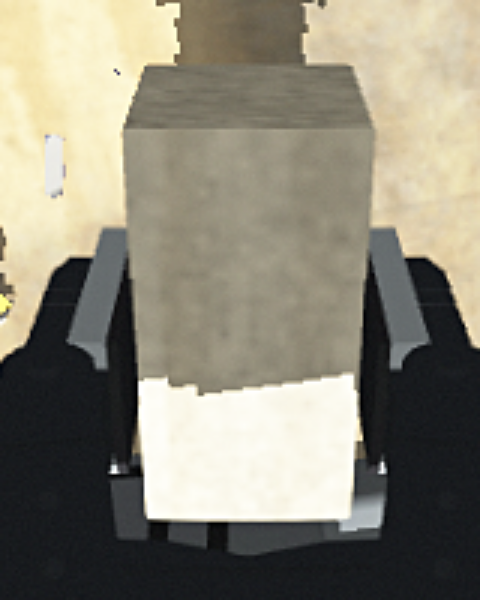

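The offcut is level, since its edges match the projection. I'll set it down.

Call:
apply_moves(
  delta_pos=[
    [0,0,35],
    [0,0,65],
    [0,0,85],
    [0,0,95],
    [0,0,101],
    [0,0,104],
    [0,0,104],
    [0,0,104],
    [0,0,104],
    [0,0,104],
    [0,0,104],
    [0,0,104],
  ],
  dr=[
    [0,0,0],
    [0,0,0],
    [0,0,0],
    [0,0,0],
    [0,0,0],
    [0,0,0],
    [0,0,0],
    [0,0,0],
    [0,0,0],
    [0,0,0],
    [0,0,0],
    [0,0,0],
  ],
  fingers=[0.9,0.9,0.9,0.9,0.9,0.9,0.9,0.9,0.9,0.35,0.35,0.35],
)

```text
time: 5.3
eef_pos: [0.539, 0.1696, 0.0091]
eef_rot: [[0.17, 0.986, 0.001], [0.986, -0.17, 0.0], [0.0, 0.001, -1.0]]
ft_force: [-0.0, 0.3, 0.4]
width: 0.0556
gripper_force: 0.0
```

```bash
python3 -c "
from h import *
go(.571,-.005,.2,0)
"
```

```text
t 5.3 at [0.539  0.1696 0.0091] yaw -9.8 d [-166.6   61.3 -190.9] dr [array([ 0.05, -0.01, -9.76]), array([-1.0000e-02, -8.0000e-02,  1.7024e+02])] q [  5.  26. 101.  -0.  53.  15.] w 0.0556
```

Call:
apply_moves(
  delta_pos=[
    [0,0,-35],
    [0,0,-75],
    [0,0,-115],
    [0,0,-155],
    [-25,2,-185],
    [-60,4,-205],
    [-100,6,-211],
    [-135,8,-211],
    [-160,10,-211],
    [-173,11,-211],
    [-173,11,-211],
    [-173,11,-211],
  ],
  dr=[
    [0,0,0],
    [0,0,0],
    [0,0,5],
    [0,0,12],
    [0,0,19],
    [0,0,26],
    [0,0,33],
    [0,0,40],
    [0,0,47],
    [0,0,54],
    [0,0,61],
    [0,0,68],
  ],
  fingers=[0.35,0.35,0.35,0.35,0.7,1,1,1,1,1,1,1],
)

```text
time: 6.3
eef_pos: [0.52, -0.0041, 0.2198]
eef_rot: [[0.979, 0.204, 0.0], [0.204, -0.979, -0.0], [0.0, 0.0, -1.0]]
ft_force: [0.6, 0.9, 0.7]
width: 0.0001
gripper_force: 0.0
```

Call:
apply_moves(
  delta_pos=[
    [0,0,0],
    [0,0,0],
    [0,0,0],
    [0,0,0],
  ],
  dr=[
    [0,0,6],
    [0,0,10],
    [0,0,10],
    [0,0,10],
  ],
  fingers=[1,1,1,1],
)

```text
time: 6.63
eef_pos: [0.52, -0.0029, 0.2197]
eef_rot: [[0.999, 0.041, 0.0], [0.041, -0.999, -0.0], [0.0, 0.0, -1.0]]
ft_force: [-0.3, -0.3, -0.2]
width: -0.0001
gripper_force: 0.0
```

```bash
python3 -c "
from h import *
go(.571,-.005,.1,-90)
a=snap('wrist','wrist4');cv2.imwrite('pics/w4.png',cv2.resize(a,(800,600)))"
```

```text
t 6.63 at [ 0.52   -0.0029  0.2197] yaw -87.6 d [ 50.8   4.2 119.7] dr [array([ 0.  , -0.01,  2.36]), array([ 2.0000e-02,  0.0000e+00, -1.7764e+02])] q [-13.   4. 101.   0.  75.  74.] w -0.0001
```

View pics/w4.png

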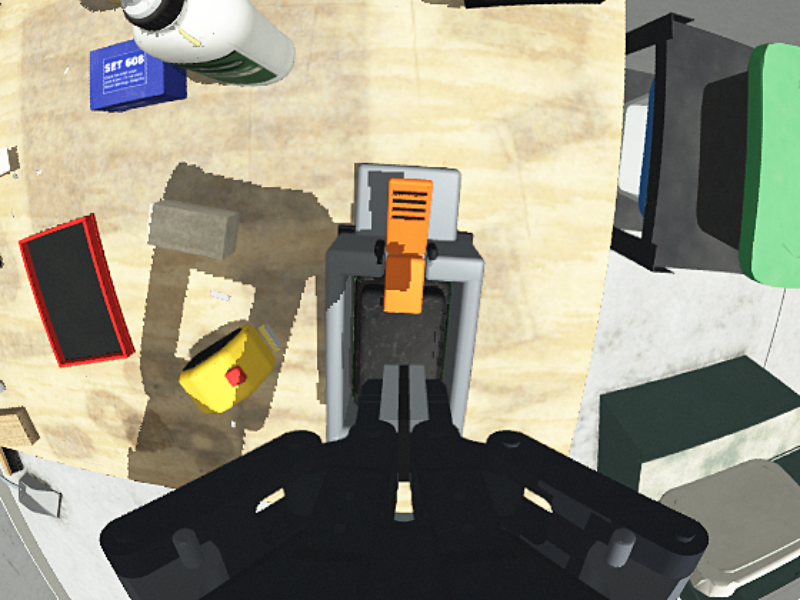

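The wrist view shows the offcut flat on the worktop at (190,230). The paddle grooves are at (408,205), with its tip edge (389,179)-(433,181), and the foot's end corners are at (357,163) and (460,170).

```bash
python3 - <<'E'
from h import *
W=lambda u,v,z:at('wrist4',u*.7,v*.7,z)[:2]
a,b=W(357,163,.024),W(460,170,.024);c,d=W(328,246,.078),W(484,261,.078)
print(a,b,np.linalg.norm(a-b),c,d,np.linalg.norm(c-d))
n=a-b;th=np.arctan2(-n[0],n[1]);print('yaw foot',np.degrees(th))
m=c-d;print('yaw top',np.degrees(np.arctan2(-m[0],m[1])))
for y in(-1,-3,-5):
  t=np.radians(y);X=np.array([np.cos(t),np.sin(t)]);print(y,'origin from foot',(a+b)/2-.128*X,'from top',(c+d)/2-.075*X)
# predicted
for x0,y0,y in[(.462,-.002,-3),(.458,-.002,-3)]:
  t=np.radians(y);X=np.array([np.cos(t),np.sin(t)]);
  for dx,z in((109,.086),(128,.024),(75,.078),(38,.06)): print(dx,(proj('wrist4',[*(np.array([x0,y0])+X*dx/1000),z])/.7).round(0))
print('hook end',(W(384,311,.062)+W(422,314,.062))/2,'tip',(W(389,179,.095)+W(433,181,.095))/2)
E
```

```text
[0.58884376 0.03496623] [ 0.58703969 -0.03938453] 0.07437264312700108 [0.5380643  0.04673987] [ 0.5325934  -0.05192338] 0.0988148120769497
yaw foot -1.3899702619995362
yaw top -3.1738129097508962
-1 origin from foot [4.59961223e-01 2.47565701e-05] from top [ 0.46034027 -0.00128282]
-3 origin from foot [0.46011715 0.00448985] from top [0.46043164 0.00133344]
-5 origin from foot [0.46042881 0.00894678] from top [0.46061425 0.00394493]
109 [418. 198.]
128 [418. 164.]
75 [412. 251.]
38 [406. 298.]
109 [417. 205.]
128 [418. 169.]
75 [412. 257.]
38 [406. 304.]
hook end [ 0.4901593  -0.00237428] tip [ 0.58207809 -0.00308087]
```

Call:
apply_moves(
  delta_pos=[
    [25,1,30],
    [49,2,60],
    [49,2,90],
    [49,2,110],
    [49,2,118],
    [49,2,126],
    [49,2,134],
    [49,2,142],
    [49,2,150],
    [49,2,157],
    [49,2,161],
    [49,2,161],
  ],
  dr=[
    [0,0,0],
    [0,0,0],
    [0,0,0],
    [0,0,0],
    [0,0,0],
    [0,0,0],
    [0,0,0],
    [0,0,0],
    [0,0,0],
    [0,0,0],
    [0,0,0],
    [0,0,0],
  ],
  fingers=[1,1,1,1,1,1,1,1,1,1,1,1],
)

```text
time: 7.68
eef_pos: [0.5688, -0.0028, 0.0584]
eef_rot: [[0.999, 0.039, -0.001], [0.039, -0.999, 0.0], [-0.001, -0.0, -1.0]]
ft_force: [0.2, 0.8, 0.1]
width: -0.0004
gripper_force: 0.0
```

Call:
apply_moves(
  delta_pos=[
    [0,0,-40],
    [-25,0,-80],
    [-65,0,-115],
    [-105,0,-130],
    [-105,0,-130],
  ],
  dr=[
    [0,0,0],
    [0,0,0],
    [0,0,0],
    [0,0,0],
    [0,0,0],
  ],
  fingers=[1,1,1,1,1],
)

```text
time: 8.1
eef_pos: [0.4623, -0.0069, 0.1914]
eef_rot: [[0.999, 0.04, 0.002], [0.04, -0.999, -0.001], [0.002, 0.001, -1.0]]
ft_force: [1.3, -0.5, -0.8]
width: -0.0002
gripper_force: 0.0
```

```bash
python3 -c "
from h import *
go(.460,.0,.1,-90)
a=snap('wrist','wrist5');b=snap('scene','scene5');print(a.shape)
c=cv2.resize(b[150:265,300:450],(520,400))
cv2.imwrite('pics/w5.png',np.hstack([cv2.resize(a[60:340,150:430],(400,400)),c[:,:400]]))"
```

```text
t 8.1 at [ 0.4623 -0.0069  0.1914] yaw -87.7 d [-2.3 -7.1 91.4] dr [array([ 0.06, -0.13,  2.28]), array([ 2.0000e-01,  9.0000e-02, -1.7772e+02])] q [-16.  -2. 110.  -0.  72.  72.] w -0.0002
(420, 560, 3)
```

View pics/w5.png

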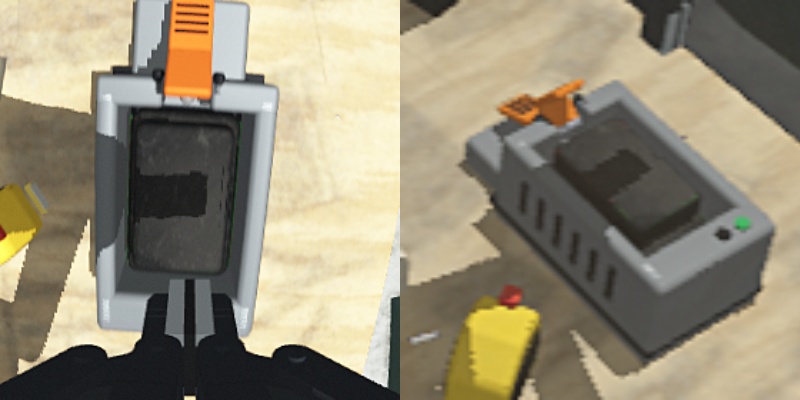

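The catch is tipped over (scene crop (540,105), hook up) and the battery is still down. Its top corners in the left crop are about (137,112), (237,121), (230,271), (130,271).

```bash
python3 - <<'E'
from h import *
W=lambda u,v,z:at('wrist5',150+u*.7,60+v*.7,z)[:2]
def rep(P,z):
    Q=np.array([W(u,v,z) for u,v in P]);print(Q.mean(0).round(4),Q.round(4).tolist(),[(round(float(np.linalg.norm(Q[i]-Q[i-1])),3),round(float(np.degrees(np.arctan2(*(Q[i]-Q[i-1])[::-1]))),1)) for i in range(4)])
rep([(137,112),(237,121),(230,271),(130,271)],.078)
rep([(96,80),(279,93),(245,331),(98,329)],.078)
go(.461,.0,.09,-92)
E
```

```text
[ 0.4664 -0.0021] [[0.5143, 0.0253], [0.5115, -0.03], [0.4211, -0.0321], [0.4185, 0.0287]] [(0.096, -2.0), (0.055, -92.9), (0.09, -178.7), (0.061, 92.4)]
[4.534e-01 3.000e-04] [[0.5318, 0.0485], [0.5286, -0.0525], [0.3782, -0.0453], [0.3751, 0.0504]] [(0.157, -0.7), (0.101, -91.8), (0.151, 177.3), (0.096, 91.8)]
t 8.2 at [ 0.4633 -0.0071  0.1908] yaw -87.8 d [ -2.4  -7.3 100.8] dr [array([ 0.06, -0.2 ,  4.24]), array([ 3.0000e-01,  1.0000e-01, -1.7576e+02])] q [-16.  -2. 110.  -0.  72.  72.] w -0.0002
```

Call:
apply_moves(
  delta_pos=[
    [0,-6,40],
    [0,-6,75],
    [0,-6,100],
    [0,-6,108],
    [0,-6,112],
    [0,-6,114],
    [0,-6,116],
    [0,-6,118],
    [0,-6,120],
    [0,-6,121],
    [0,-6,121],
  ],
  dr=[
    [0,0,4],
    [0,0,4],
    [0,0,4],
    [0,0,4],
    [0,0,4],
    [0,0,4],
    [0,0,4],
    [0,0,4],
    [0,0,4],
    [0,0,4],
    [0,0,4],
  ],
  fingers=[1,1,1,1,1,1,1,1,1,1,1],
)

```text
time: 9.12
eef_pos: [0.464, -0.0008, 0.0694]
eef_rot: [[1.0, -0.03, -0.002], [-0.03, -1.0, 0.0], [-0.002, -0.0, -1.0]]
ft_force: [-11.5, 2.7, 19.3]
width: -0.0
gripper_force: 9.5
```

Call:
apply_moves(
  delta_pos=[
    [0,0,-20],
    [0,0,-60],
    [0,0,-100],
    [0,0,-130],
    [0,0,-130],
    [0,0,-130],
    [0,0,-130],
    [0,0,-130],
    [0,0,-130],
    [0,0,-130],
    [0,0,-130],
    [0,0,-130],
  ],
  dr=[
    [0,0,0],
    [0,0,0],
    [0,0,0],
    [0,0,0],
    [0,0,0],
    [0,0,0],
    [0,0,0],
    [0,0,0],
    [0,0,0],
    [0,0,0],
    [0,0,0],
    [0,0,0],
  ],
  fingers=[1,1,1,0.5,0,0,0,0,0,0,0,0],
)

```text
time: 10.12
eef_pos: [0.4637, -0.0009, 0.197]
eef_rot: [[1.0, -0.031, -0.001], [-0.031, -1.0, 0.0], [-0.001, -0.0, -1.0]]
ft_force: [-0.5, -1.1, -0.9]
width: 0.0854
gripper_force: 0.0
```

```bash
python3 -c "
from h import *
go(.465,-.001,.1,-92)
a=snap('wrist','wrist6');b=snap('scene','scene6')
c=cv2.resize(b[150:265,300:450],(520,400))
cv2.imwrite('pics/w6.png',np.hstack([cv2.resize(a[60:340,150:430],(400,400)),c[:,:400]]))"
```

```text
t 10.12 at [ 0.4637 -0.0009  0.197 ] yaw -91.8 d [ 1.5  0.  97. ] dr [array([-0.02,  0.07,  0.24]), array([-1.1000e-01, -2.0000e-02, -1.7976e+02])] q [-15.  -2. 110.   0.  73.  77.] w 0.0854
```

View pics/w6.png

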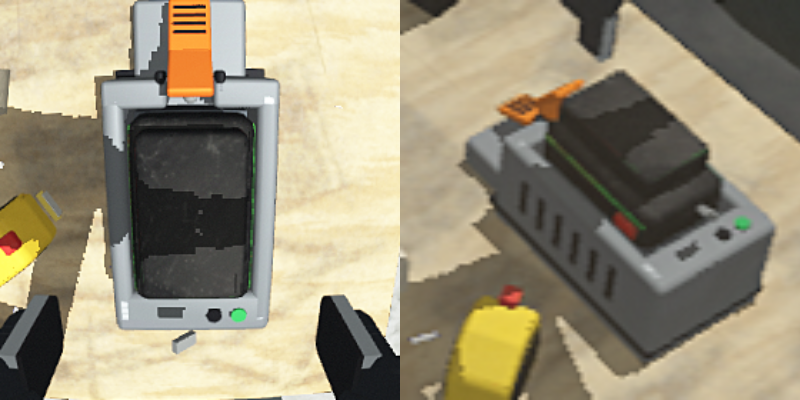

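The battery has sprung up, with the top block at left crop (130-255,115-298). Before grasping I'll check where the pad tips really are relative to the TCP, and the battery's pose.

```bash
python3 - <<'E'
from h import *
s=status.read_state();R=s['eef_rot'];p=s['eef_pos']
f=lambda P:((proj('wrist6',P)-[150,60])/.7).round(0).tolist()
for z in(-20,-13,-6,0): print(z,[f(p+R@(np.array([x,y,z])/1000)) for y in(-42.5,42.5) for x in(-11,11)])
W=lambda u,v,z:at('wrist6',150+u*.7,60+v*.7,z)[:2]
Q=np.array([W(u,v,.122) for u,v in[(133,128),(251,131),(246,297),(131,297)]]);print(Q.round(4).tolist(),Q.mean(0))
E
```

```text
-20 [[63.0, 355.0], [55.0, 297.0], [323.0, 355.0], [332.0, 297.0]]
-13 [[68.0, 344.0], [60.0, 286.0], [318.0, 344.0], [326.0, 287.0]]
-6 [[72.0, 333.0], [65.0, 277.0], [313.0, 333.0], [321.0, 277.0]]
0 [[76.0, 324.0], [70.0, 269.0], [310.0, 324.0], [316.0, 270.0]]
[[0.5135, 0.0254], [0.5104, -0.0301], [0.4228, -0.0286], [0.4246, 0.0325]] [ 4.67820144e-01 -1.98347998e-04]
```

Call:
apply_moves(
  delta_pos=[
    [2,-1,35],
    [2,-1,65],
    [2,-1,85],
    [2,-1,95],
    [2,-1,100],
    [2,-1,100],
    [2,-1,100],
    [2,-1,100],
    [2,-1,100],
    [2,-1,100],
    [2,-1,100],
    [2,-1,100],
  ],
  dr=[
    [0,0,0],
    [0,0,0],
    [0,0,0],
    [0,0,0],
    [0,0,0],
    [0,0,0],
    [0,0,0],
    [0,0,0],
    [0,0,0],
    [0,0,0],
    [0,0,0],
    [0,0,0],
  ],
  fingers=[0,0,0,0,0,0,0.8,0.8,0.8,0.8,0.8,0.8],
  squeeze=60,
)

```text
time: 11.22
eef_pos: [0.4672, -0.0005, 0.0986]
eef_rot: [[1.0, -0.031, 0.003], [-0.031, -1.0, -0.001], [0.003, 0.001, -1.0]]
ft_force: [2.5, -1.5, 2.9]
width: 0.0548
gripper_force: 69.4
```

Call:
apply_moves(
  delta_pos=[
    [0,0,-8],
    [0,0,-20],
    [0,0,-35],
    [0,0,-50],
    [0,0,-70],
    [0,0,-90],
    [0,0,-110],
    [0,0,-125],
    [0,0,-130],
    [0,0,-130],
    [0,0,-130],
  ],
  dr=[
    [0,0,0],
    [0,0,0],
    [0,0,0],
    [0,0,0],
    [0,0,0],
    [0,0,0],
    [0,0,0],
    [0,0,0],
    [0,0,0],
    [0,0,0],
    [0,0,0],
  ],
  fingers=[0.8,0.8,0.8,0.8,0.8,0.8,0.8,0.8,0.8,0.8,0.8],
)

```text
time: 12.13
eef_pos: [0.4651, 0.0002, 0.2266]
eef_rot: [[1.0, -0.031, -0.002], [-0.031, -1.0, 0.001], [-0.002, -0.001, -1.0]]
ft_force: [-0.3, -0.8, -4.5]
width: 0.0544
gripper_force: 68.8
```

```bash
python3 -c "
from h import *
print(status.read_state()['ft_force'])
go(.473,.3175,.15,-78)"
```

```text
[-0.32443785 -0.82699128 -4.52500179]
t 12.13 at [4.651e-01 2.000e-04 2.266e-01] yaw -91.8 d [  -1.7 -317.3   76.7] dr [array([ -0.04,   0.1 , -13.76]), array([1.4000e-01, 7.0000e-02, 1.6624e+02])] q [-15.  -4. 108.   0.  76.  77.] w 0.0544
```

Call:
apply_moves(
  delta_pos=[
    [0,-20,0],
    [0,-50,0],
    [1,-85,0],
    [1,-120,0],
    [2,-155,0],
    [2,-190,0],
    [3,-225,10],
    [3,-260,20],
    [4,-290,40],
    [4,-310,60],
    [4,-319,70],
    [4,-319,70],
  ],
  dr=[
    [0,0,0],
    [0,0,-1],
    [0,0,-3],
    [0,0,-5],
    [0,0,-7],
    [0,0,-9],
    [0,0,-11],
    [0,0,-13],
    [0,0,-14],
    [0,0,-14],
    [0,0,-14],
    [0,0,-14],
  ],
  fingers=[0.8,0.8,0.8,0.8,0.8,0.8,0.8,0.8,0.8,0.8,0.8,0.8],
)

```text
time: 13.13
eef_pos: [0.4764, 0.3191, 0.1526]
eef_rot: [[0.977, 0.214, -0.008], [0.214, -0.977, -0.003], [-0.009, 0.001, -1.0]]
ft_force: [-0.4, -1.1, -3.0]
width: 0.0543
gripper_force: 68.6
```

```bash
python3 -c "
from h import *
go(.479,.319,.15,-78)
a=snap('wrist','wrist7');cv2.imwrite('pics/w7.png',cv2.resize(a,(800,600)))
s=status.read_state();R=s['eef_rot'];p=s['eef_pos']
bz=33.6
for ox in(-6,):
  print('top',[(proj('wrist7',p+R@(np.array([ox+x,y,bz-57])/1000))/.7).round(0).tolist() for x in(49,-41) for y in(-28,28)])
  print('body',[(proj('wrist7',p+R@(np.array([ox+54,y,bz-z])/1000))/.7).round(0).tolist() for z in(36,0) for y in(-34,34)])
c=np.array([.473,.3175]);t=np.radians(12.2);X=np.array([np.cos(t),np.sin(t)]);Y=np.array([-X[1],X[0]])
print('tray',[(proj('wrist7',[*(c+X*a*.069+Y*b*.05),.016])/.7).round(0).tolist() for a in(1,-1) for b in(1,-1)])
"
```

```text
t 13.13 at [0.4764 0.3191 0.1526] yaw -77.6 d [2.6 0.7 2.6] dr [array([0.06, 0.5 , 0.37]), array([-7.9000e-01,  1.0000e-01, -1.7963e+02])] q [ 22.  15.  96.   0.  69. 100.] w 0.0543
top [[308.0, 285.0], [519.0, 286.0], [332.0, 530.0], [490.0, 529.0]]
body [[302.0, 250.0], [523.0, 251.0], [322.0, 230.0], [500.0, 231.0]]
tray [[324.0, 172.0], [491.0, 173.0], [333.0, 380.0], [479.0, 380.0]]
```

View pics/w7.png

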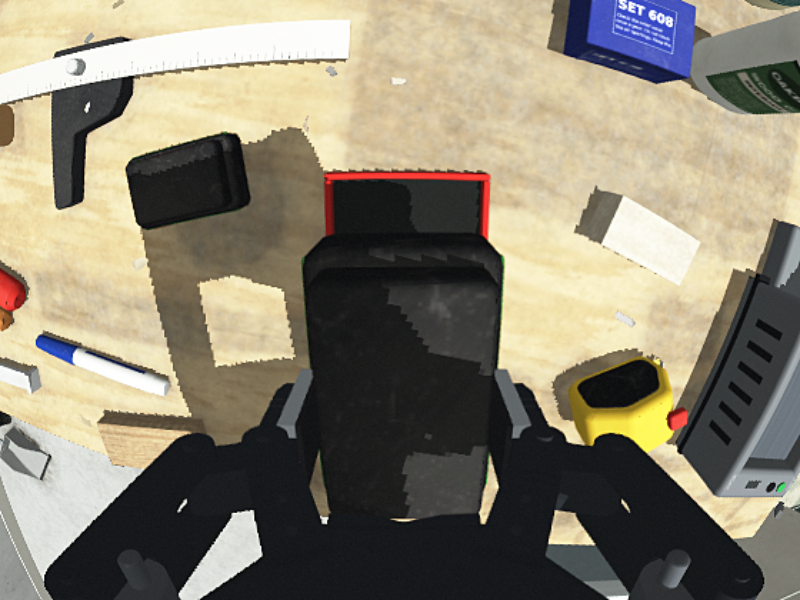

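The wrist view shows the empty tray where predicted and the battery held over it. Its far end looks about 10% narrower than predicted, so it may be slightly pitched. I'll check that numerically in the side view, without another picture.

```bash
python3 - <<'E'
from h import *
b=snap('side','side7');s=status.read_state();R=s['eef_rot'];p=s['eef_pos']
a=cv2.imread('pics/side1.png');d=cv2.absdiff(a,b).max(2)
P=lambda x,y,z:proj('side7',p+R@(np.array([x-5,y,33.6-z])/1000)).round(0)
# tool -y = world +y side = facing the camera
print('pred bottom',P(54,-34,0),P(-54,-34,0),'shoulder',P(54,-34,36),P(-54,-34,36),'top',P(49,-28,57),P(-41,-28,57),'far top',P(49,28,57))
g=b.max(2)
u0,u1=int(P(54,-34,0)[0]),int(P(-54,-34,0)[0]);v=int(P(0,-34,0)[1])
for u in range(u0-12,u1+14,6):
    print(u,' '.join('%3d%s'%(g[r,u],'*' if d[r,u]>25 else ' ') for r in range(v-50,v+26,3)))
print('rows',list(range(v-50,v+26,3)))
E
```

```text
pred bottom [288. 222.] [339. 214.] shoulder [288. 207.] [339. 199.] top [289. 195.] [333. 189.] far top [282. 182.]
276  32   27  135* 100   47   46   47   53   26   62   71  169  188* 198* 203* 213* 212* 123   88*  94*  93* 140  161  153  155  144 
282  95  112   51   50   50   50   50   50   42   32   24*  43*  56* 159  204* 209* 198* 113*  84*  89*  85* 176  183  174  174   91 
288  85* 108   51   51   19   19   40   35   20   16*  16*  22*  21*  19*  17*  16*  17* 173  182  187  190  185  181  178  180   77 
294  82* 102   52   43   19   27   42   20*  19   18*  16*  15*  14*  20*  16*  23*  16*  16* 194  197  189  184  186  184  162   78 
300  30   28*  28   28   26   26   25   24*  22   20*  17*  18*  19*  18*  48*  15*  15*  21* 188  190  190  193  192  190   92   34 
306  33   33*  33   29   29   29   31   30   29   29   26*  19*  23*  18*  57*  14*  15* 167  188  183  180  183  185  158   78   27 
312  33   34*  33   33   33   32   32   30   31*  29*  28   28   29   20   26   16*  16* 182  183  178  180  181  180* 174*  77*  30*
318  47   47*  36   37   37   37   36*  49*  
[... 194 characters left out ...]
77  181  169   77*  26*  28 
330 108   84   57   57   59   59   54   40   41*  39*  38*  41*  36*  40*  90*  45* 106   80   68  147  150  148  178   79   37   30 
336 111   83   57   68   81   81   95  113   88  134   48*  43*  51*  50*  69*  64* 114   67  142  158  146  148  171  167  151  169 
342 148  171  157  153  177  178  172  153  149  144  143  150  148  149  159  161  172  174  180  173  165  163  164  161  152  151 
348 161  159  175  163  151  175  175  174  177  156  149  167  169  161  149  146  167  184  193  185  180  175  158  161  163  169 
rows [168, 171, 174, 177, 180, 183, 186, 189, 192, 195, 198, 201, 204, 207, 210, 213, 216, 219, 222, 225, 228, 231, 234, 237, 240, 243]
```

Call:
apply_moves(
  delta_pos=[
    [0,0,25],
    [0,0,50],
    [0,0,70],
    [0,0,84],
    [0,0,93],
    [0,0,99],
    [0,0,103],
    [0,0,106],
    [0,0,108],
    [0,0,110],
    [0,0,111],
    [0,0,111],
  ],
  dr=[
    [0,0,0],
    [0,0,0],
    [0,0,0],
    [0,0,0],
    [0,0,0],
    [0,0,0],
    [0,0,0],
    [0,0,0],
    [0,0,0],
    [0,0,0],
    [0,0,0],
    [0,0,0],
  ],
  fingers=[0.8,0.8,0.8,0.8,0.8,0.8,0.8,0.8,0.8,0.8,0.8,0.8],
)

```text
time: 14.23
eef_pos: [0.4798, 0.3188, 0.0467]
eef_rot: [[0.977, 0.212, 0.0], [0.212, -0.977, 0.0], [0.0, -0.0, -1.0]]
ft_force: [0.1, 0.4, -3.6]
width: 0.0546
gripper_force: 68.7
```

Call:
apply_moves(
  delta_pos=[
    [0,0,2],
    [0,0,4],
    [0,0,5],
    [0,0,6],
    [0,0,7],
    [0,0,7],
  ],
  dr=[
    [0,0,0],
    [0,0,0],
    [0,0,0],
    [0,0,0],
    [0,0,0],
    [0,0,0],
  ],
  fingers=[0.8,0.8,0.8,0.8,0.8,0.8],
)

```text
time: 14.73
eef_pos: [0.4797, 0.3187, 0.0415]
eef_rot: [[0.977, 0.212, -0.0], [0.212, -0.977, -0.001], [-0.001, 0.0, -1.0]]
ft_force: [-8.1, -4.0, 15.2]
width: 0.0547
gripper_force: 70.8
```

Call:
apply_moves(
  delta_pos=[
    [0,0,-1],
    [0,0,-1],
    [0,0,-1],
    [0,0,-1],
    [0,0,-1],
    [0,0,-30],
    [0,0,-70],
    [0,0,-110],
    [0,0,-140],
    [0,0,-140],
    [0,0,-140],
  ],
  dr=[
    [0,0,0],
    [0,0,0],
    [0,0,0],
    [0,0,0],
    [0,0,0],
    [0,0,0],
    [0,0,0],
    [0,0,0],
    [0,0,0],
    [0,0,0],
    [0,0,0],
  ],
  fingers=[0.8,0,0,0,0,0,0,0,0,0,0],
)

```text
time: 15.65
eef_pos: [0.4813, 0.3193, 0.1821]
eef_rot: [[0.977, 0.212, 0.005], [0.212, -0.977, 0.002], [0.005, -0.001, -1.0]]
ft_force: [0.6, 0.5, -1.2]
width: 0.0855
gripper_force: 0.0
```

```bash
python3 - <<'E'
from h import *
a=snap('wrist','wrist8');b=snap('side','side8');s=status.read_state();print(s['eef_pos'],s['ft_force'],s['width'],s['time'])
c=np.array([.473,.3175]);t=np.radians(12.2);X=np.array([np.cos(t),np.sin(t)]);Y=np.array([-X[1],X[0]])
def q(f,x,y,z): return proj(f,[*(c+X*x/1000+Y*y/1000),z/1000])
# red rim pixels and sampled rays along tray axes: classify red / dark
hsv=cv2.cvtColor(a,cv2.COLOR_BGR2HSV)
def row(f,im,pts):
    o=[]
    for P in pts:
        u,v=q(f,*P).round().astype(int)
        if 0<=v<420 and 0<=u<560:
            B,G,Rr=map(int,im[v,u]);o.append('R' if Rr>110 and G<60 else ('#' if max(B,G,Rr)<75 else '.'))
        else:o.append('?')
    return ''.join(o)
print('rim expected ring in wrist, 0=complete:')
for nm,pts in(('+x',[(67,y,16) for y in range(-48,49,4)]),('-x',[(-67,y,16) for y in range(-48,49,4)]),('+y',[(x,48,16) for x in range(-66,67,4)]),('-y',[(x,-48,16) for x in range(-66,67,4)])):
    print(nm,'wrist',row('wrist8',a,pts),'side',row('side8',b,pts))
# gray profile along axis at top height 63 & shoulder
gr=a.max(2)
for y in(-20,0,20):
    print('y',y,[(x,int(gr[tuple(q('wrist8',x,y,63).round().astype(int)[::-1])])) for x in range(-60,72,4)])
for x in(0,30):
    print('x',x,[(y,int(gr[tuple(q('wrist8',x,y,63).round().astype(int)[::-1])])) for y in range(-60,61,4)])
E
```

```text
[0.47908922 0.31836113 0.17843667] [-0.87694402 -0.87427016 -0.26223286] 0.08532461458300451 15.75
rim expected ring in wrist, 0=complete:
+x wrist R........................ side .RRRRRRRRRRRRRRRRRRRRRRRR
-x wrist RRRRRRRRRRRRRRRRRRRRRRRRR side .RRRR.RRRRRRRRRRRR.RR....
+y wrist RRRRRRRRRRRRRRRRR.RRRRRRRRRRRRR... side .##.##.##..##.##..#..#.##..#..#R.R
-y wrist RR.RRR..RRR...RRR..RRR.RRRRRR....R side .############################...R.
y -20 [(-60, 223), (-56, 224), (-52, 230), (-48, 236), (-44, 253), (-40, 110), (-36, 64), (-32, 80), (-28, 77), (-24, 76), (-20, 72), (-16, 72), (-12, 75), (-8, 75), (-4, 75), (0, 77), (4, 74), (8, 75), (12, 32), (16, 34), (20, 30), (24, 30), (28, 36), (32, 22), (36, 42), (40, 62), (44, 59), (48, 52), (52, 11), (56, 46), (60, 16), (64, 47), (68, 199)]
y 0 [(-60, 247), (-56, 243), (-52, 244), (-48, 241), (-44, 253), (-40, 113), (-36, 68), (-32, 66), (-28, 71), (-24, 68), (-20, 74), (-16, 70), (-12, 68), (-8, 71), (-4, 66), (0, 75), (4, 73), (8, 71), (12, 30), (16, 31), (20, 31), (24, 32), (28, 33), (32, 26), (36, 26), (40, 39), (44, 54), (48, 53), (52, 1
[... 373 characters left out ...]
1), (64, 46), (68, 184)]
x 0 [(-60, 245), (-56, 239), (-52, 237), (-48, 239), (-44, 241), (-40, 250), (-36, 27), (-32, 49), (-28, 34), (-24, 64), (-20, 77), (-16, 75), (-12, 75), (-8, 75), (-4, 72), (0, 75), (4, 67), (8, 59), (12, 63), (16, 62), (20, 59), (24, 59), (28, 39), (32, 117), (36, 48), (40, 221), (44, 132), (48, 119), (52, 119), (56, 122), (60, 118)]
x 30 [(-60, 240), (-56, 239), (-52, 246), (-48, 250), (-44, 249), (-40, 252), (-36, 32), (-32, 45), (-28, 83), (-24, 23), (-20, 26), (-16, 32), (-12, 32), (-8, 32), (-4, 30), (0, 31), (4, 32), (8, 31), (12, 28), (16, 26), (20, 33), (24, 26), (28, 21), (32, 18), (36, 21), (40, 113), (44, 132), (48, 125), (52, 119), (56, 126), (60, 124)]
```

```bash
python3 - <<'E'
from h import *
b=snap('side','side9');g=b.max(2).astype(int)
c=np.array([.473,.3175]);t=np.radians(12.2);X=np.array([np.cos(t),np.sin(t)]);Y=np.array([-X[1],X[0]])
q=lambda x,y,z:proj('side9',[*(c+X*x/1000+Y*y/1000),z/1000])
# far top edge of block (y=-28,z=63) and near shoulder/body: sample vertically in z through the edge
for x in range(-36,48,8):
    print(x,'far',' '.join('%3d'%g[tuple(q(x,-28,z).round().astype(int)[::-1])] for z in range(51,79,2)))
print('z   far',list(range(51,79,2)))
E
```

```text
-36 far  46  46  47  47  63  63 133 145  64  64  63  63  64  70
-28 far  45  44  44  48  51  87  87 175 170 157 148 148 111  61
-20 far  44  44  44  45  45  73 163 177 177 175 171 169 169 169
-12 far  44  45  45  44  55 112 112 181 180 182 182 180 186 188
-4 far  43  45  44  44  44  74 171 181 181 182 181 183 183 186
4 far  20  19  19  24  56 119 119 183 184 182 182 183 184 187
12 far  21  19  22  22  22  71 188 188 188 189 191 190 190 187
20 far  21  21  21  20  49 140 140 195 196 198 198 196 194 193
28 far  19  20  21  21  25  79 188 188 191 194 195 193 193 193
36 far  44  44  40  38  59  59 138 184 183 183 185 184 183 182
44 far  36  37  37  37  48 113 190 190 190 191 191 191 191 188
z   far [51, 53, 55, 57, 59, 61, 63, 65, 67, 69, 71, 73, 75, 77]
```

The top edge sits at a steady 61-63 mm along the battery's whole length, so it is flat on the tray floor and centred. I'm handing in.

```bash
python3 -c "
from h import *
print(order.hand_in())"
```

```text
the job is handed in; nothing more can be done
None
```

I handed the job in at about 16 s. The offcut is flat on the worktop, the catch is tipped over, and the battery was released and now lies flat in the tray. I never touched the glue bottle, tape measure or blue box. The hand-in gave no verdict, so these results come from my own camera and force checks.

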